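Load the spring-leaf drilling jig

TASK

Load the pine offcut into the drilling jig for dowel drilling: with one fingertip press the red thumb rail down and keep it down so that the spring-closed leaf with the two drill bushings stays open, and meanwhile with the other fingertip push the offcut along the bed, under the open leaf, until its end is fully home against the steel end stop. Then ease the rail back up under your fingertip, without letting it snap, so that the leaf closes onto the wood and clamps it there, and take the hand clear. Only press and push: do not lift the offcut off the bed, and leave the other things on the bench alone.

Things in the scene. Friction and masses are not known exactly. Their poses are not given: they have to be found in the camera images.
- jig: drilling jig screwed to the bench (immovable): plywood base 265x138x12 mm, on 4 mm rubber feet, dark wooden fences. Origin on the base's underside (4 mm above the bench) on the channel's centre line, 3 mm short of the leaf's front edge. x axis = feed direction (away from the robot, to the end stop), y left, z up. In its frame (called 'jig', mm): base x -185..80, y -43..95, bed top z=12
- mouth (a point): point on the bed, mid-channel, 3 mm short of the leaf's front edge: jig (0, 0, 12) mm. Channel 50 mm wide for the 45 mm wood: left fence inner face y=25, x -172..68, top z=32; right fence inner face y=-25, x 12..62, top z=26, with a flared lead-in widening to y=-39 at x=-21
- shaft_mid (a point): middle of the steel shaft (10 mm diameter) that runs along jig x from -172 to 64 mm at y=36, z=40, in bearing blocks 19 mm across (top z=50) at x=-172, -50 and 67. It carries the leaf on its right and the thumb rail on its left, all one rigid rocker
- leaf (a joint): angle of the rocker, rad: 0 = sprung shut (leaf slopes down across the channel, wood cannot enter), 0.25 = leaf flat on the 32 mm high wood, above 0.32 wood passes freely, 0.62 = limit. Leaf: aluminium plate over jig x 3..56, y -30..34 mm, two steel bushings on top. Pressing the rail opens it: about 3.5 N to start, 8 N at 0.5; released, it springs shut
- thumb_rail (a point): centre of the top face of the red thumb rail, a smooth strip 136 mm long (jig x -181..-45 mm, parallel to the shaft), 28 mm wide. The point is at jig (-113, 76, 48) mm when shut (rail slopes up to the left), at (-113, 75, 28) mm at joint 0.5, where the rail is level. A fingertip can slide along the rail while pressing it
- offcut: loose pine offcut, 45 mm wide, 135 mm long, 32 mm high, about 0.11 kg, lying flat on the jig's bed just before the mouth, its length roughly along the channel. Origin at the centre of its underside; its y axis runs along its length, towards the jig's end stop; z up
- offcut_front (a point): centre of the offcut's end that faces the end stop, at half height (16 mm above its underside, 67.5 mm from its middle)
- offcut_back (a point): centre of the offcut's end that faces the robot, at half height: the face to push on
- stop_face (a point): centre of the steel face of the end stop, at jig (60, 0, 28) mm, 16 mm above the bed; the stop reaches up to z=42 mm; the offcut is home when offcut_front meets it
- chuck_key: bystander: dark steel T-shaped drill chuck key, 70x74x9 mm, lying on the bench; origin at the centre of its underside
- pencil: bystander: red carpenter's pencil, 174x14x8 mm, lying on the bench in front of the jig, right; origin at the centre of its underside
- spanner: bystander: adjustable spanner, 188x42x11 mm, lying on the green mat left of the jig; origin at the centre of its underside
- sander: bystander: cork sanding block, 59x106x27 mm, on the green mat left of the jig; origin at the centre of its underside

How it is judged:
On the way, in this order (a step that is already met when the one before it is completed fails the run):
1. a finger holds the leaf open before the offcut has gone under it (value of joint leaf above 0.3 rad and x of offcut_front in the frame of jig below 0.01 m and contact force between the fingers and leaf above 1 N), for 0.2 s.
2. the offcut is home against the end stop while a finger still holds the leaf open (value of joint leaf above 0.28 rad and x of offcut_front in the frame of jig above 0.0575 m and contact force between the fingers and leaf above 1 N), for 0.1 s.
At the end, for the whole second after the job is handed in: the offcut lies flat on the bed in the channel with its front end within 3 mm of the end stop, at rest, and the leaf has closed onto it (leaf joint 0.21 to 0.29 rad) (x of offcut_front in the frame of jig above 0.057 m and y of offcut_front in the frame of jig between -0.006 and 0.006 m and z of offcut in the frame of jig below 0.015 m and angle between offcut's own z axis and vertical below 0.05 rad and value of joint leaf between 0.21 and 0.29 rad and linear speed of offcut below 0.01 m/s); the robot touches nothing.
It fails at once if the offcut is lifted off the bed or tipped (z of offcut in the frame of jig above 0.017 m or angle between offcut's own z axis and vertical above 0.15 rad).
It fails at once if the leaf is let snap shut (faster than 6 rad/s, that is 0.2 m/s at the rail) (velocity of joint leaf below -6 rad/s).
It fails at once if another thing on the bench is moved by more than 15 mm (distance of any of chuck_key, pencil, spanner, sander from where it was at the start of the episode above 0.015 m).
It also fails if it takes over 35 s, if anything falls off the work surface, if the arm or the gripper's body presses on something with over 40 N, if the wrist force passes 120 N, or if a joint passes its speed limit or range.

ROBOT

A 6-joint arm with a two-finger parallel gripper is mounted at the origin on a cart in front of the work surface, level with it; the furniture and walls round the work are solid. World frame = base frame: x ahead of the robot, y to its left, z up, the work surface at z = 0. Lengths are in m, angles in rad, forces in N, time in s.
With the tool pointing down it reaches from about 0.4 to 0.825 m from the base axis. Payload 7 kg.
Tool frame: the origin (TCP) lies midway between the tips of the shut fingers; the grasp point (between the pads) lies 19 mm behind it; z points along the fingers, y is the line along which they close (so a half turn about z gives the same grasp; the last joint's range is limited). The gripper opens to 88 mm and grips with 3 to 60 N. Pads are 19 mm wide; open, the fingers measure 130 mm over their backs; the gripper's body (78 mm by 193 mm) begins 47 mm behind the grasp point.
Start: joints at [1.538, 0.359, 0.012, 0, -1.224, -0.288], TCP at [0.213, 0.641, 0.227] pointing down, gripper open.
Joint ranges: [-3.07, 3.07], [-1.43, 2.12], [-1.02, 1.25], [-3.03, 1.67], [-3.05, -0], [-3.03, 3.03]. Speed limits (rad/s): [2.39, 2.39, 3.01, 3.14, 3.14, 3.14].

INTERFACE

Orientations are given as [roll, pitch, yaw] about the fixed x, y, z axes, in that order (R = Rz(yaw) Ry(pitch) Rx(roll)).
In Python, from station import arm gives the robot as it stands.
- The arm moves only by the tool servo_tool, never from a script. Its argument "deltas" is a list of rows, each a list of 7 numbers: the closure, from -1 (fully open) to 1 (shut), then the shift along the tool's x, y, z in mm, then the turn, a rotation vector about the tool's x, y, z in degrees. In form: [[gripper, x, y, z, ax, ay, az], ...]. A call has 1 to 20 rows; each row shifts and turns the commanded pose from where the row before left it, along the tool's axes as they then stand; what a row does not reach is not made up. A row lasts 1/12 s, in which the tool goes at most 41.7 mm and 7.16 degrees, less where a joint would pass 70% of its speed; a pose out of reach is approached as far as the arm can. A call is refused whole if a number of a shift passes 41.7 or a number of a turn 7.16, either way. A call with a gripper value outside its range is refused whole. The fingers move at their own pace and stop on an object; "squeeze" is the grip in N (left out, the last holds). Time passes only in rows, so rows that do not move let the fingers close. It gives the time, the measured TCP pose, the force, the opening and the grip force at its end, in the units of the state.
- arm.get_state(): the state, without advancing time (a new reading comes with each control period).
- arm.grab_frame(name): name is "side" or "top" or "wrist"; returns a dict with "color" (400x640x3 uint8, red, green, blue), "K" (3x3 intrinsics, pixels), "distortion" ([k1, k2, p1, p2, k3] as OpenCV has them; the pictures are not rectified), "position" and "orientation" of the camera in the world. Camera axes: x right, y down, z forward; pixel columns grow to the right and rows downward; lengths in m; the calibration is good to about 2 mm. A picture is of the moment at which its call begins. There is no depth.
- arm.job_done(): hands the job in; it is judged then, once.
Trained networks look in a picture, given as the dict that the camera call returned (one of the last four; its "shot" number tells which), for a name from the list of things; names that differ only in an ending like _2 or _b are one class to them, and where a whole thing is asked for, a point or a joint stands for the part that bears it (a point fixed in the world has none). Each returns a list of dicts, best first, with "conf" (0 to 1); they miss things now and then, are a little off and sometimes report something else, mostly with a low value. They report only what shows in the picture. A call takes as long as a camera call.
- arm.recognise(query, picture): "at" ([x, y, z] in m, in the coordinates of the camera as it stood for that picture, good to about 4 mm: the middle of the surface that is visible of it).
The state is a dict: "t": time; "q": joint angles; "qd": joint speeds; "joint_efforts": joint torques, N m; "eef_pos": TCP position; "ee_rot": TCP orientation; "force": force on the tool from outside, world axes, zero at the start; "moment": the same for the moment, N m; "width": finger opening in m; "gripper_force": force on a finger pad.
Only numpy, scipy, OpenCV 4.12 (cv2) and the standard library are available. Lean on these libraries where they do the work, as an engineer would, in place of code of your own. Each camera call takes 0.05 s, during which the arm holds its last target. There are 200 camera calls.

## Working session

There is one attempt and no reset: what is moved stays moved. The work goes in short steps, Python scripts to look and compute and a tool call to move; the robot and the scene stay as the last step left them, time stands still between calls to the robot, and variables do not carry over. Pictures are saved under pics/ and viewed, at most 10 in all, crops included, and the job is handed in when it is done.

Besides the shell and the picture viewer there is one more tool, called after "Emit:" as a command line: name --pt "numbers of a row" for each row, then --argument value for the rest. servo_tool: Moves the arm, as the interface text tells. Its arguments: {"type":"object","properties":{"deltas":{"type":"array","items":{"type":"array","items":{"type":"number"}}},"squeeze":{"type":"number"}},"required":["deltas"]}

```bash
mkdir -p pics; cat > h.py <<'E'
import numpy as np, cv2
from scipy.spatial.transform import Rotation as R
from station import arm
def cam(f):
    o=np.array(f["orientation"]); 
    return (o if o.shape==(3,3) else R.from_euler('xyz',o).as_matrix()), np.array(f["position"])
def rec(f,n):
    M,p=cam(f); return [(round(d["conf"],2),np.round(M@np.array(d["at"])+p,4)) for d in arm.recognise(n,f)[:2]]
def save(f,n): cv2.imwrite("pics/"+n,f["color"][:,:,::-1])
def proj(f,P):
    M,p=cam(f); c=(np.atleast_2d(P)-p)@M
    return cv2.projectPoints(c,np.zeros(3),np.zeros(3),f["K"],np.array(f["distortion"]))[0][:,0]
def unproj(f,uv,z):
    M,p=cam(f); u=cv2.undistortPoints(np.array(uv,float).reshape(-1,1,2),f["K"],np.array(f["distortion"]))[:,0]
    d=np.c_[u,np.ones(len(u))]@M.T; return p+d*((z-p[2])/d[:,2])[:,None]
E
python3 - <<'E'
from h import *
s=arm.get_state(); print({k:np.round(v,3) for k,v in s.items()})
for n in ["top","side"]:
    f=arm.grab_frame(n); save(f,n+"0.png"); print(n,f["position"],f["orientation"])
    for q in ["jig","leaf","thumb_rail","offcut","offcut_back","offcut_front","mouth","shaft_mid","stop_face","chuck_key","pencil","spanner","sander"]:
        print(q,rec(f,q))
E
```

```text
{'t': np.float64(0.0), 'q': array([ 1.538,  0.359,  0.011, -0.   , -1.224, -0.288]), 'qd': array([-0.   ,  0.   ,  0.   ,  0.001, -0.001, -0.003]), 'joint_efforts': array([-1.0000e-03, -5.8272e+01,  2.9306e+01,  6.9970e+00,  7.0000e-03,
       -0.0000e+00]), 'eef_pos': array([0.213, 0.64 , 0.226]), 'ee_rot': array([ 3.14 , -0.   , -0.321]), 'force': array([-0.07 ,  0.512, -0.674]), 'moment': array([0.051, 0.013, 0.049]), 'gripper_force': np.float64(0.0), 'width': np.float64(0.088)}
top [0.10366522 0.22013866 1.48940094] [-2.83504256 -0.00368386 -1.74996465]
jig [(0.77, array([0.583 , 0.368 , 0.0158]))]
leaf [(0.94, array([0.5628, 0.3732, 0.0458])), (0.68, array([0.5838, 0.3661, 0.0132]))]
thumb_rail [(0.82, array([0.5614, 0.3738, 0.0512]))]
offcut [(0.71, array([0.5494, 0.3204, 0.0458]))]
offcut_back [(0.82, array([0.5503, 0.3216, 0.0527]))]
offcut_front [(0.97, array([0.548 , 0.3237, 0.0455]))]
mouth [(0.68, array([0.5814, 0.3664, 0.0142]))]
shaft_mid [(0.93, array([0.5813, 0.3669, 0.015 ])), (0.67, array([0.4339, 0.1431, 0.0111]))]
stop_face [(0.72, array([0.5796, 0.3656, 0.0175]))
[... 286 characters left out ...]
7]))]
leaf [(0.76, array([0.5665, 0.3735, 0.0543])), (0.62, array([0.5932, 0.3571, 0.0316]))]
thumb_rail [(0.98, array([0.5618, 0.3684, 0.0496])), (0.33, array([0.4701, 0.1855, 0.0096]))]
offcut [(0.87, array([0.5599, 0.3051, 0.049 ]))]
offcut_back [(0.72, array([0.5634, 0.3111, 0.0502]))]
offcut_front [(0.86, array([0.5568, 0.311 , 0.0461]))]
mouth [(0.94, array([0.5901, 0.3524, 0.0341]))]
shaft_mid [(0.9, array([0.5913, 0.3528, 0.0319])), (0.21, array([0.5515, 0.5565, 0.0325]))]
stop_face [(0.85, array([0.5909, 0.351 , 0.0289])), (0.17, array([0.5506, 0.558 , 0.0341]))]
chuck_key []
pencil []
spanner [(0.52, array([0.3823, 0.5697, 0.0137]))]
sander [(0.93, array([0.5539, 0.5558, 0.0336]))]
```

View pics/top0.png

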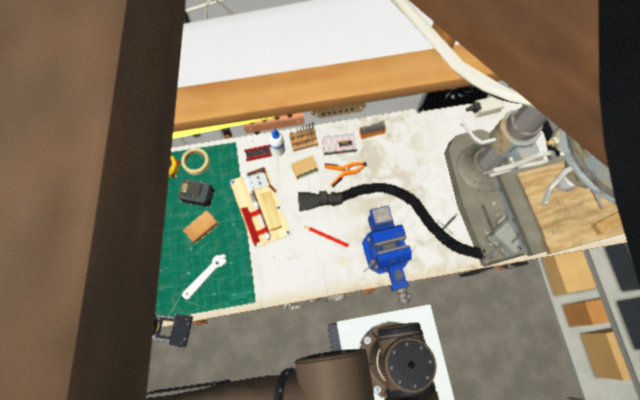

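View pics/side0.png

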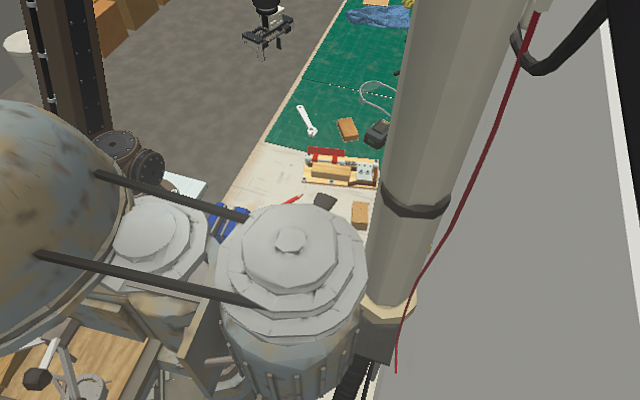

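Top view: jig near (260,210), spanner (205,277), sander (200,228), pencil (327,236). Side view: jig near (340,170) with the red rail on its left. Next I'll find out how the wrist camera is mounted.

```bash
python3 - <<'E'
from h import *
s=arm.get_state(); f=arm.grab_frame("wrist"); M,p=cam(f)
T=R.from_euler('xyz',s["ee_rot"]).as_matrix()
print("cam in tool",T.T@(p-s["eef_pos"]),"\n",np.round(T.T@M,3)); print(f["K"],f["distortion"]); print(np.round(T,3))
t=arm.grab_frame("top")
# rough jig yaw from red pixels in top view
c=t["color"].astype(int); m=(c[:,:,0]>130)&(c[:,:,1]<60)&(c[:,:,2]<70); v,u=np.nonzero(m)
k=(u>235)&(u<275)&(v>190)&(v<250); uv=np.c_[u[k],v[k]]; W=unproj(t,uv,0.052)[:,:2]
print(len(W),W.mean(0)); w,V=np.linalg.eigh(np.cov(W.T)); print(w**.5,V)
E
```

```text
cam in tool [ 0.08237357 -0.00046108 -0.15749485] 
 [[-0.    -0.953 -0.302]
 [ 1.    -0.     0.001]
 [-0.001 -0.302  0.953]]
[[314.43141534   0.         318.82870521]
 [  0.         314.43141534 197.4838302 ]
 [  0.           0.           1.        ]] [-0.05383293  0.          0.          0.          0.        ]
[[ 0.949 -0.315 -0.   ]
 [-0.315 -0.949 -0.   ]
 [ 0.     0.    -1.   ]]
241 [0.51256634 0.38711509]
[0.01450342 0.03648555] [[ 0.19179996 -0.98143404]
 [-0.98143404 -0.19179996]]
```

Emit:
servo_tool --pt "-0.3 27 10 4 0 0 0" --pt "-0.3 27 10 4 0 0 0" --pt "-0.3 27 10 4 0 0 0" --pt "-0.3 27 10 4 0 0 0" --pt "-0.3 27 10 4 0 0 0" --pt "-0.3 27 10 4 0 0 0" --pt "-0.3 27 10 4 0 0 0" --pt "-0.3 27 10 4 0 0 0" --pt "-0.3 27 10 4 0 0 0" --pt "-0.3 27 10 4 0 0 0" --pt "-0.3 27 10 4 0 0 0" --pt "-0.3 27 10 4 0 0 0" --pt "-0.3 27 9 4 0 0 0" --pt "-0.3 27 9 4 0 0 0" --pt "-0.3 26 9 4 0 0 0" --pt "-0.3 26 9 4 0 0 0"

```text
t: 2.83
eef_pos: [0.5728, 0.356, 0.1625]
ee_rot: [-3.141, -0.0, -0.321]
force: [0.4, 0.3, -0.4]
width: 0.0567
gripper_force: 0.0
```

Emit:
servo_tool --pt "-0.3 0 0 0 0 0 -5.8" --pt "-0.3 0 0 0 0 0 -5.8" --pt "-0.3 0 0 0 0 0 -5.8" --pt "-0.3 0 0 0 0 0 -5.8" --pt "-0.3 0 0 0 0 0 -5.8" --pt "-0.3 0 0 0 0 0 0" --pt "-0.3 0 0 0 0 0 0"

```text
t: 3.42
eef_pos: [0.5718, 0.3569, 0.1626]
ee_rot: [3.142, -0.0, 0.182]
force: [-0.0, -0.0, 0.7]
width: 0.0571
gripper_force: 0.0
```

```bash
python3 - <<'E'
from h import *
s=arm.get_state(); print(s["t"],s["eef_pos"],s["ee_rot"],s["width"],s["force"],s["q"])
f=arm.grab_frame("wrist"); save(f,"w1.png"); np.save("w1.npy",f,allow_pickle=True)
for q in ["jig","leaf","offcut","offcut_back","chuck_key","pencil","spanner","sander"]: print(q,rec(f,q))
E
```

```text
3.4167 [0.5717737  0.35690841 0.16255858] [ 3.14156866e+00 -2.16808620e-05  1.82208176e-01] 0.057054926355769656 [-0.02852147 -0.01367154  0.73863128] [ 8.46598709e-01  3.99633915e-01 -7.62892909e-02  3.62919445e-05
 -1.09487085e+00  9.06389166e-01]
jig [(0.72, array([0.6307, 0.3751, 0.0351])), (0.62, array([0.57  , 0.3234, 0.0472]))]
leaf [(0.97, array([0.647 , 0.3664, 0.0477]))]
offcut [(0.56, array([0.5668, 0.3237, 0.0451]))]
offcut_back [(0.85, array([0.5668, 0.325 , 0.0453])), (0.61, array([0.6349, 0.3727, 0.0342]))]
chuck_key []
pencil [(0.73, array([0.5691, 0.3217, 0.0487])), (0.24, array([0.6361, 0.3694, 0.0347]))]
spanner [(0.16, array([0.6328, 0.3679, 0.0357]))]
sander [(0.98, array([0.5496, 0.5553, 0.0262]))]
```

View pics/w1.png

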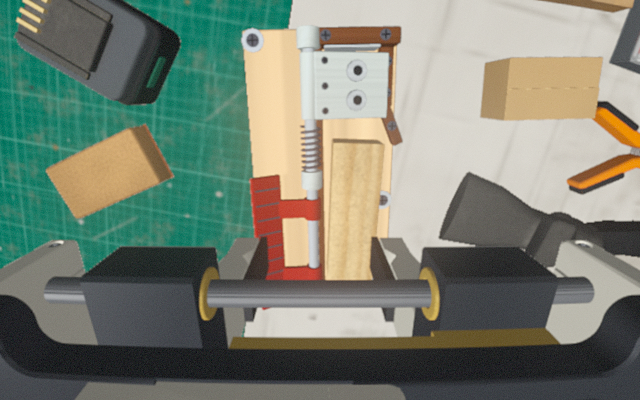

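The wrist view shows the jig from above: stop end at the top (350,35), leaf (345,85), wood front end at (357,140), rail left (270,230). The fingers hide the rear ends. I'll magnify it to get corners.

```bash
python3 - <<'E'
import cv2
a=cv2.imread("pics/w1.png")[20:220,235:405]; cv2.imwrite("pics/w1c.png",cv2.resize(a,None,fx=3,fy=3,interpolation=cv2.INTER_CUBIC))
E
```

```text
(no output)
```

View pics/w1c.png

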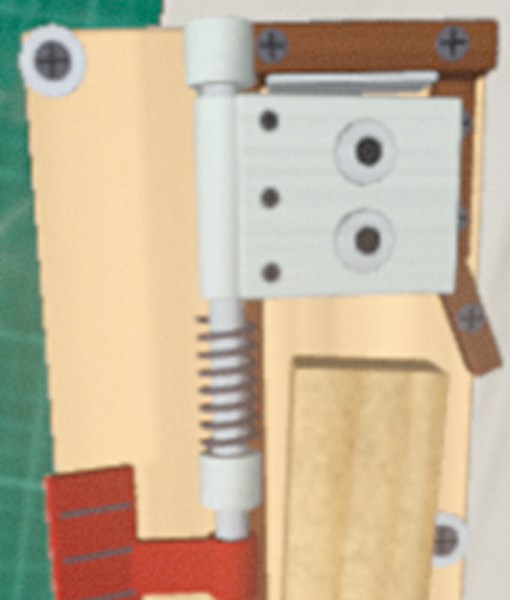

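```bash
cat >> h.py <<'E'
def jw(P,x):
    P=np.atleast_2d(P)/1000.; c,s=np.cos(x[2]),np.sin(x[2])
    return np.c_[x[0]+c*P[:,0]-s*P[:,1],x[1]+s*P[:,0]+c*P[:,1],P[:,2]+.004]
E
python3 - <<'E'
from h import *
from scipy.optimize import least_squares
f=np.load("w1.npy",allow_pickle=True).item()
J=[(80,95,12),(-50,36,50),(3,-29,32),(56,-29,32),(-45,88.3,54.9),(-45,63.7,41.5)]
C=np.array([(20,30),(232,482),(453,293),(462,98),(43,478),(132,465)])
U=C/3+[235,20]
r=least_squares(lambda x:(proj(f,jw(J,x))-U).ravel(),[.638,.334,.19],loss="soft_l1")
print(r.x); print(np.round(r.fun.reshape(-1,2),1))
x=r.x; np.save("jig.npy",x)
W=unproj(f,np.array([(293,370),(445,373),(285,600),(432,600)])/3+[235,20],.048)
c,s=np.cos(x[2]),np.sin(x[2]); D=(W[:,:2]-x[:2])@np.array([[c,-s],[s,c]])*1000; print("wood top pts in jig",np.round(D,1))
E
```

```text
[0.63903157 0.33995466 0.19883763]
[[ 0.8 -0.3]
 [-0.6  1.3]
 [-1.5 -0.2]
 [-2.1  0.3]
 [ 1.2 -0.5]
 [ 1.9 -0.3]]
wood top pts in jig [[-17.5  17.3]
 [-19.  -26.5]
 [-88.4  20.1]
 [-89.2 -25.6]]
```

Emit:
servo_tool --pt "-0.41 -15 -1 7 0 0 -1" --pt "-0.41 -15 -1 7 0 0 0" --pt "-0.41 -15 -1 7 0 0 0" --pt "-0.41 -15 -1 7 0 0 0" --pt "-0.41 -15 -1 7 0 0 0" --pt "-0.41 -15 -1 7 0 0 0" --pt "-0.41 -15 -1 7 0 0 0" --pt "-0.41 0 0 7 0 0 0" --pt "-0.41 0 0 7 0 0 0" --pt "-0.41 0 0 7 0 0 0" --pt "-0.41 0 0 0 0 0 0"

```text
t: 4.78
eef_pos: [0.4674, 0.3424, 0.091]
ee_rot: [3.14, 0.002, 0.202]
force: [0.1, 0.1, -1.1]
width: 0.0616
gripper_force: 0.0
```

```bash
cat > st.py <<'E'
from h import *
import sys
s=arm.get_state(); x=np.load("jig.npy"); c,n=np.cos(x[2]),np.sin(x[2])
d=(s["eef_pos"][:2]-x[:2])@np.array([[c,-n],[n,c]])*1000
print("t",s["t"],"jig xy",np.round(d,1),"zjig",round(s["eef_pos"][2]*1000-4,1),"dyaw",s["ee_rot"][2]-x[2],"w",s["width"],"F",np.round(s["force"],1))
f=arm.grab_frame("wrist"); save(f,sys.argv[1]+".png"); np.save(sys.argv[1]+".npy",f,allow_pickle=True)
E
python3 st.py w2
```

```text
t 4.7833 jig xy [-167.8   36.3] zjig 87.0 dyaw 0.003413672345759372 w 0.0616104445169056 F [ 0.1  0.1 -1.1]
```

View pics/w2.png

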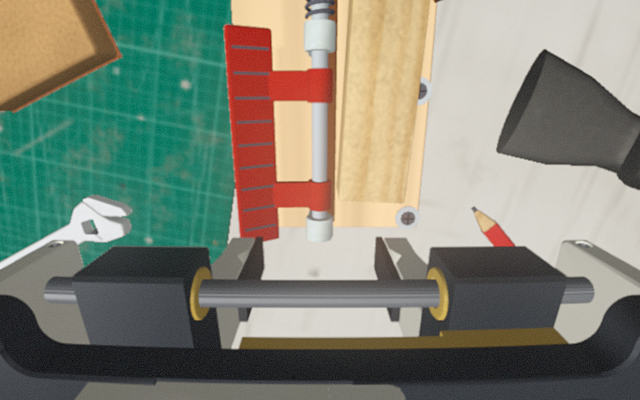

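The rail's near end is at (260,240), the wood's back edge runs (338,200)–(408,205), and the fingers are at (245,270) and (390,270). I'll check the numbers.

```bash
python3 - <<'E'
from h import *
f=np.load("w2.npy",allow_pickle=True).item(); x=np.load("jig.npy"); c,n=np.cos(x[2]),np.sin(x[2])
def J(uv,z):
    W=unproj(f,uv,z); return np.round((W[:,:2]-x[:2])@np.array([[c,-n],[n,c]])*1000,1).tolist()
print("wood back top",J([(338,200),(408,205)],.048),"front-ish",J([(346,1),(423,1)],.048))
print("rail pred corners",np.round(proj(f,jw([(-181,88.3,54.9),(-181,63.7,41.5),(-45,88.3,54.9),(-45,63.7,41.5)],x))),"seen (243,241),(279,236),(225,27),(268,30)")
print("block -172, -50 top",np.round(proj(f,jw([(-172,36,50),(-50,36,50)],x))),"seen 319,225 / 320,35")
print("base near right corner",np.round(proj(f,jw([(-185,-43,12)],x))),"seen 418,228")
t=[(-167.8+a,36.3+b,87) for b in (30.8,-30.8) for a in (-9.5,9.5)]
print("tips pads pred",np.round(proj(f,jw(t,x))))
E
```

```text
wood back top [[-150.5, 23.6], [-154.0, -23.9]] front-ish [[-31.5, 21.4], [-30.7, -22.7]]
rail pred corners [[241. 248.]
 [280. 240.]
 [225.  23.]
 [273.  27.]] seen (243,241),(279,236),(225,27),(268,30)
block -172, -50 top [[319. 233.]
 [320.  34.]] seen 319,225 / 320,35
base near right corner [[417. 228.]] seen 418,228
tips pads pred [[265. 268.]
 [263. 238.]
 [373. 268.]
 [375. 238.]]
```

Emit:
servo_tool --pt "-0.41 2 0 8 0 0 0" --pt "-0.41 0 0 8 0 0 0" --pt "-0.41 0 0 8 0 0 0" --pt "-0.41 0 0 5 0 0 0" --pt "-0.41 0 0 4 0 0 0" --pt "-0.41 0 0 4 0 0 0" --pt "-0.41 0 0 4 0 0 0" --pt "-0.41 0 0 4 0 0 0" --pt "-0.41 0 0 0 0 0 0"

```text
t: 5.58
eef_pos: [0.4696, 0.3437, 0.0474]
ee_rot: [-3.141, -0.001, 0.203]
force: [-0.3, -1.1, 3.4]
width: 0.0618
gripper_force: 1.6
```

Emit:
servo_tool --pt "-0.41 0 0 3 0 0 0" --pt "-0.41 0 0 3 0 0 0" --pt "-0.41 0 0 3 0 0 0" --pt "-0.41 0 0 2 0 0 0" --pt "-0.41 0 0 0 0 0 0" --pt "-0.41 0 0 0 0 0 0" --pt "-0.41 0 0 0 0 0 0"

```text
t: 6.17
eef_pos: [0.4697, 0.3433, 0.0369]
ee_rot: [-3.141, -0.001, 0.203]
force: [-0.4, -1.2, 6.6]
width: 0.062
gripper_force: 2.9
```

```bash
python3 st.py w3
```

```text
t 6.1667 jig xy [-165.3   36.7] zjig 32.9 dyaw 0.004114803800275596 w 0.061980508480879354 F [-0.4 -1.2  6.6]
```

View pics/w3.png

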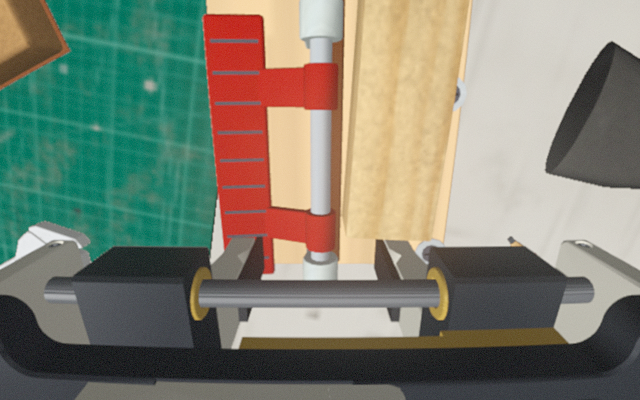

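Emit:
servo_tool --pt "-0.41 0 0 2 0 0 0" --pt "-0.41 0 0 1 0 0 0" --pt "-0.41 0 0 0 0 0 0" --pt "-0.41 0 0 0 0 0 0" --pt "-0.41 3 0 0 0 0 0" --pt "-0.41 4 0 0 0 0 0" --pt "-0.41 4 0 0 0 0 0" --pt "-0.41 4 0 0 0 0 0" --pt "-0.41 4 0 0 0 0 0" --pt "-0.41 4 0 0 0 0 0" --pt "-0.41 4 0 0 0 0 0" --pt "-0.41 4 0 0 0 0 0" --pt "-0.41 4 0 0 0 0 0" --pt "-0.41 4 0 0 0 0 0"

```text
t: 7.38
eef_pos: [0.5067, 0.3503, 0.0335]
ee_rot: [3.14, 0.002, 0.203]
force: [-5.8, -1.5, 7.4]
width: 0.0616
gripper_force: 4.1
```

```bash
python3 st.py w4
```

```text
t 7.3833 jig xy [-127.7   36.2] zjig 29.5 dyaw 0.0038055320352325672 w 0.06158620982294499 F [-5.8 -1.5  7.4]
```

View pics/w4.png

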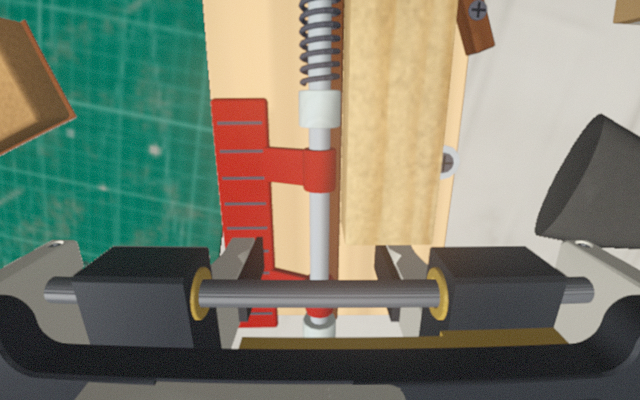

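The push is working: the wood's back edge is at (395,245) against the finger, the rail is level, and the wood runs alongside the fence.

Emit:
servo_tool --pt "-0.41 4 0 0 0 0 0" --pt "-0.41 4 0 0 0 0 0" --pt "-0.41 4 0 0 0 0 0" --pt "-0.41 4 0 0 0 0 0" --pt "-0.41 4 0 0 0 0 0" --pt "-0.41 4 0 0 0 0 0" --pt "-0.41 4 0 0 0 0 0" --pt "-0.41 4 0 0 0 0 0" --pt "-0.41 2 0 0 0 0 0"

```text
t: 8.18
eef_pos: [0.5402, 0.3573, 0.0334]
ee_rot: [3.141, 0.002, 0.203]
force: [-5.3, -1.7, 8.3]
width: 0.0621
gripper_force: 4.0
```

Emit:
servo_tool --pt "-0.41 2 0 0 0 0 0" --pt "-0.41 2 0 0 0 0 0" --pt "-0.41 1 0 0 0 0 0"

```text
t: 8.43
eef_pos: [0.5449, 0.3582, 0.0335]
ee_rot: [3.141, 0.002, 0.203]
force: [-6.0, -1.1, 6.8]
width: 0.0619
gripper_force: 4.0
```

Emit:
servo_tool --pt "-0.41 1 0 0 0 0 0" --pt "-0.41 1 0 0 0 0 0" --pt "-0.41 1 0 0 0 0 0" --pt "-0.41 1 0 0 0 0 0"

```text
t: 8.77
eef_pos: [0.5474, 0.3586, 0.0333]
ee_rot: [3.14, 0.004, 0.202]
force: [-15.4, -0.8, 13.7]
width: 0.0616
gripper_force: 8.3
```

Emit:
servo_tool --pt "-0.41 1 0 0 0 0 0" --pt "-0.41 1 0 0 0 0 0" --pt "-0.41 1 0 0 0 0 0"

```text
t: 9.02
eef_pos: [0.5476, 0.3586, 0.0332]
ee_rot: [3.139, 0.009, 0.201]
force: [-25.9, 0.8, 21.4]
width: 0.0619
gripper_force: 14.2
```

```bash
python3 st.py w5; python3 - <<'E'
from h import *
f=np.load("w5.npy",allow_pickle=True).item(); x=np.load("jig.npy")
print(np.round(proj(f,jw([(60,22,44),(60,-22,44),(-75,22,44),(-75,-22,44),(60,0,42),(-50,36,50),(67,36,50)],x))).tolist())
a=cv2.imread("pics/w5.png")[:280,220:520]; cv2.imwrite("pics/w5c.png",cv2.resize(a,None,fx=2.1,fy=2.1,interpolation=cv2.INTER_CUBIC))
E
```

```text
t 9.0167 jig xy [-86.   36.3] zjig 29.2 dyaw 0.002269643648353775 w 0.06188200534050728 F [-25.9   0.8  21.4]
[[357.0, -70.0], [469.0, -66.0], [348.0, 248.0], [434.0, 248.0], [412.0, -66.0], [320.0, 205.0], [321.0, -100.0]]
```

View pics/w5c.png

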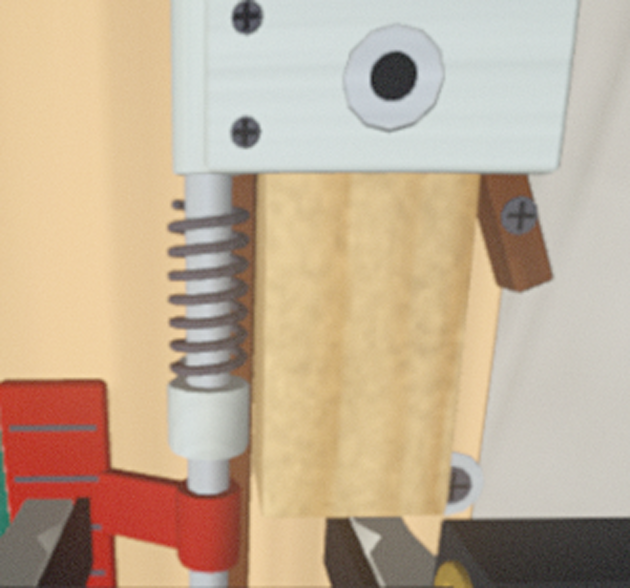

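The wood's back edge sits at v≈246 against 248 predicted for home, and the wood is stalled against the stop. Now I'll back off the push, then ease the rail up.

Emit:
servo_tool --pt "-0.41 -2 0 0 0 0 0" --pt "-0.41 -2 0 0 0 0 0" --pt "-0.41 -2 0 0 0 0 0" --pt "-0.41 -2 0 0 0 0 0" --pt "-0.41 -2 0 0 0 0 0" --pt "-0.41 0 0 0 0 0 0" --pt "-0.41 0 0 0 0 0 0"

```text
t: 9.65
eef_pos: [0.5446, 0.3593, 0.0349]
ee_rot: [-3.14, -0.004, 0.203]
force: [2.8, 0.1, 6.5]
width: 0.0619
gripper_force: 3.2
```

Emit:
servo_tool --pt "-0.41 0 0 -1 0 0 0" --pt "-0.41 0 0 -1 0 0 0" --pt "-0.41 0 0 -1 0 0 0" --pt "-0.41 0 0 -1 0 0 0" --pt "-0.41 0 0 -1 0 0 0" --pt "-0.41 0 0 -1 0 0 0" --pt "-0.41 0 0 -1 0 0 0" --pt "-0.41 0 0 -1 0 0 0" --pt "-0.41 0 0 -1 0 0 0" --pt "-0.41 0 0 -1 0 0 0" --pt "-0.41 0 0 -1 0 0 0" --pt "-0.41 0 0 -1 0 0 0" --pt "-0.41 0 0 -1 0 0 0" --pt "-0.41 0 0 -1 0 0 0" --pt "-0.41 0 0 -1 0 0 0" --pt "-0.41 0 0 -1 0 0 0" --pt "-0.41 0 0 -1 0 0 0" --pt "-0.41 0 0 -1 0 0 0" --pt "-0.41 0 0 -1 0 0 0" --pt "-0.41 0 0 -1 0 0 0"

```text
t: 11.32
eef_pos: [0.5429, 0.3584, 0.0537]
ee_rot: [-3.142, -0.0, 0.203]
force: [0.2, 0.7, 0.7]
width: 0.0622
gripper_force: 0.0
```

Released gently. Next I'll go clear and look.

Emit:
servo_tool --pt "-0.41 0 0 -2 0 0 0" --pt "-0.41 0 0 -4 0 0 0" --pt "-0.41 0 0 -8 0 0 0" --pt "-0.41 0 0 -12 0 0 0" --pt "-0.41 0 0 -15 0 0 0" --pt "-0.41 0 0 -15 0 0 0" --pt "-0.41 0 0 -15 0 0 0" --pt "-0.41 0 0 -15 0 0 0" --pt "-0.41 0 0 -15 0 0 0" --pt "-0.41 0 0 -10 0 0 0" --pt "-0.41 0 0 0 0 0 0" --pt "-0.41 0 0 0 0 0 0"

```text
t: 12.32
eef_pos: [0.543, 0.3586, 0.1654]
ee_rot: [-3.14, -0.001, 0.203]
force: [-0.8, 0.4, 0.1]
width: 0.0618
gripper_force: 0.0
```

```bash
python3 st.py w6; python3 - <<'E'
from h import *
f=np.load("w6.npy",allow_pickle=True).item(); x=np.load("jig.npy")
print(np.round(proj(f,jw([(60,22,44),(60,-22,44),(-75,22,44),(-75,-22,44),(60,0,42),(-50,36,50),(80,95,12)],x))).tolist())
a=cv2.imread("pics/w6.png")[:280,220:440]; cv2.imwrite("pics/w6c.png",cv2.resize(a,None,fx=2.1,fy=2.1,interpolation=cv2.INTER_CUBIC))
E
```

```text
t 12.3167 jig xy [-90.5  37.3] zjig 161.4 dyaw 0.0038605135466844576 w 0.061834277188757766 F [-0.8  0.4  0.1]
[[339.0, 9.0], [395.0, 10.0], [336.0, 176.0], [385.0, 177.0], [367.0, 10.0], [321.0, 150.0], [253.0, -6.0]]
```

View pics/w6c.png

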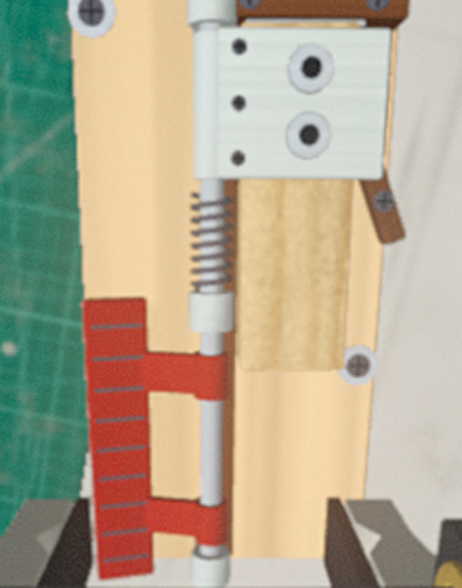

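The wood's back edge is at v≈176, as predicted for home. The leaf lies flat on the wood and the hand is clear.

```bash
python3 -c "
from station import arm
print(arm.job_done())"
```

```text
the job is handed in; nothing more can be done
None
```

The offcut is loaded and handed in: the last picture shows it home against the end stop, with the leaf closed flat on it and the hand clear; the hand-in call returned no verdict.

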